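# Find the rocking lid in the drawer and press it home

### The job

One of the four identical lidded red cups in the drawer has a lid that is not seated. Press the lids lightly near their rims with a fingertip until you find the one that rocks, then push that lid straight down until it is fully home and no longer rocks, and draw back. Only touch: press nothing hard, do not lift the lid, and leave the chess pieces and the bell where they stand.

Things in the scene. Friction and masses are not known exactly. Their poses are not given: they have to be found in the camera images.
- place_1 (a point): Centre of the top of the cup lid at this place in the drawer (right, near row, seen from the robot). True in x and y; the lid's real top is up to 4 mm above or below it. All four are alike: red plastic, flat lid 54 mm across, skirt 14 mm deep, on a cup fixed in the drawer. Three lids are rigid; one rocks, at a place not told.
- place_2 (a point): Centre of the top of the cup lid at this place in the drawer (middle right, far row, seen from the robot). True in x and y; the lid's real top is up to 4 mm above or below it. All four are alike: red plastic, flat lid 54 mm across, skirt 14 mm deep, on a cup fixed in the drawer. Three lids are rigid; one rocks, at a place not told.
- place_3 (a point): Centre of the top of the cup lid at this place in the drawer (middle left, near row, seen from the robot). True in x and y; the lid's real top is up to 4 mm above or below it. All four are alike: red plastic, flat lid 54 mm across, skirt 14 mm deep, on a cup fixed in the drawer. Three lids are rigid; one rocks, at a place not told.
- place_4 (a point): Centre of the top of the cup lid at this place in the drawer (left, far row, seen from the robot). True in x and y; the lid's real top is up to 4 mm above or below it. All four are alike: red plastic, flat lid 54 mm across, skirt 14 mm deep, on a cup fixed in the drawer. Three lids are rigid; one rocks, at a place not told.
- lid_rock_roll (a joint): Rocking of the one unseated lid (wherever it is) about the drawer's x axis, rad: 0 level, stops at -0.12 and 0.12, springs back level. About 2 N pressed 17 mm off the lid's centre, on any side, rocks it to the stop; that point then dips about 2 mm.
- lid_rock_pitch (a joint): The same about the drawer's y axis, rad: 0 level, stops at -0.12 and 0.12.
- lid_seat (a joint): How far the unseated lid has been pushed straight down onto its cup, m: 0 to 0.001 at the start, about 0.006 when it meets the rim and is fully home and firm. A press fit: it moves only under about 8 N and stays where it is left; negative would be lifted (up to -0.012).
- drawer: Lacquered pine drawer, fixed, half out of its low case; origin on the counter under the middle of the open part, x into the case (away from the robot), y to the left, z up. Open part 400 mm wide, 240 deep. Heights above the counter: floor 30, walls 62, front 74, lids about 75, case 90 mm; the case begins 105 mm beyond the origin.
- bishop: Loose brass chess bishop, 62 mm tall, foot 28 mm across, standing on the drawer floor; origin under its foot.
- knight: Loose boxwood chess knight, about 60 mm tall, foot 28 mm across, on the drawer floor; origin under its foot.
- bell: Loose small chrome bell, 34 mm tall, 44 mm across, on the drawer floor; origin under its foot.
- pawn: Loose dark wooden pawn, 41 mm tall, foot 24 mm across, on the drawer floor; origin under its foot.

How it is judged:
On the way, in this order (a step that is already met when the one before it is completed fails the run):
1. the loose lid is rocked by a press near its rim, while still unseated ((value of joint any of lid_rock_roll, lid_rock_pitch above 0.05 rad or value of joint any of lid_rock_roll, lid_rock_pitch below -0.05 rad) and value of joint lid_seat below 0.004 m), for 0.04 s.
2. the loose lid is fully home (value of joint lid_seat above 0.005 m), for 0.2 s.
At the end, for the whole second after the job is handed in: The loose lid is at least 5 mm down (about 6 mm is fully home) and level within 0.03 rad (value of joint lid_seat above 0.005 m and value of joint lid_rock_roll between -0.03 and 0.03 rad and value of joint lid_rock_pitch between -0.03 and 0.03 rad); the robot touches nothing.
It fails at once if the loose lid is lifted more than 4 mm (value of joint lid_seat below -0.004 m).
It fails at once if the fingers press anything harder than 45 N (contact force between the fingers and anything else above 45 N).
It fails at once if a chess piece or the bell is shifted or lifted more than 15 mm, or tipped (distance of any of bishop, knight, bell, pawn from where it was at the start of the episode above 0.015 m or angle between any of bishop, knight, bell, pawn's own z axis and vertical above 0.35 rad).
It also fails if it takes over 48 s, if anything falls off the work surface, if the arm or the gripper's body presses on something with over 40 N, if the wrist force passes 120 N, or if a joint passes its speed limit or range.

### The arm

A 6-joint arm with a two-finger parallel gripper is mounted at the origin on the work surface. World frame = base frame: x ahead of the robot, y to its left, z up, the work surface at z = 0. Lengths are in m, angles in rad, forces in N, time in s.
With the tool pointing down it reaches from about 0.375 to 0.9 m from the base axis. Payload 3.1 kg.
Tool frame: the origin (TCP) lies midway between the tips of the shut fingers; the grasp point (between the pads) lies 19 mm behind it; z points along the fingers, y is the line along which they close (so a half turn about z gives the same grasp; the last joint's range is limited). The gripper opens to 85 mm and grips with 20 to 120 N. Pads are 22 mm wide; open, the fingers measure 114 mm over their backs; the gripper's body (76 mm by 85 mm) begins 54 mm behind the grasp point. The pads swing forward as they close: fully open they stand 13 mm farther back than shut.
Start: joints at [1.167, 0.527, 1.433, -0, 1.181, -0.178], TCP at [0.139, 0.609, 0.231] pointing down, gripper open.
Joint ranges: [-3.08, 3.08], [-0.75, 2.2], [0.22, 2.44], [-1.43, 4.57], [0, 2.65], [-2.85, 2.85]. Speed limits (rad/s): [2.79, 2.79, 3.14, 3.14, 3.14, 3.14].

### API

Orientations are given as a unit quaternion [x, y, z, w].
In Python, from station import manip gives the robot as it stands.
- The arm moves only by the tool move_arm, never from a script. Its argument "increments" is a list that holds one entry, the list of rows, each a list of 5 numbers: the gripper's target within -1 to 1 (shut at 1, half-way at 0, fully open at -1), then the shift along the world's x, y, z in m, then the turn about the world's z in degrees. In form: [[[fingers, dx, dy, dz, twist], ...]]. A call has 1 to 8 rows; each row shifts and turns the commanded pose from where the row before left it; what a row does not reach is not made up. A row lasts 1/10 s, in which the tool goes at most 50 mm and 8.59 degrees, less where a joint would pass 70% of its speed; a pose out of reach is approached as far as the arm can. A call with a gripper value outside its range is refused whole. The fingers move at their own pace and stop on an object; "newtons" is the grip in N (left out, the last holds). Time passes only in rows, so rows that do not move let the fingers close. It gives the time, the measured TCP pose, the force, the opening and the grip force at its end, in the units of the state.
- manip.sense(): the state, without advancing time (a new reading comes with each control period).
- manip.snapshot(name): name is "scene" or "top"; returns a dict with "img" (384x512x3 uint8, red, green, blue), "fx", "fy", "cx", "cy" (pixels), "world_to_cam" (4x4, takes a point from world to camera coordinates). Camera axes: x right, y down, z forward; pixel columns grow to the right and rows downward; lengths in m; the calibration is good to about 2 mm. A picture is of the moment at which its call begins. There is no depth.
- manip.sign_off(): hands the job in; it is judged then, once.
Trained networks look in the newest picture that a camera, given by its name, has taken for a name from the list of things; names that differ only in an ending like _2 or _b are one class to them, and where a whole thing is asked for, a point or a joint stands for the part that bears it (a point fixed in the world has none). Each returns a list of dicts, best first, with "confidence" (0 to 1); they miss things now and then, are a little off and sometimes report something else, mostly with a low value. They report only what shows in the picture. A call takes as long as a camera call.
- manip.spot_in(label, camera): "xyz" ([x, y, z] in m, in world coordinates, good to about 4 mm: the middle of the surface that is visible of it).
- manip.mark_of(label, camera): "xyz" ([x, y, z] in m, in world coordinates, good to about 4 mm: a listed point, or the origin of a listed thing).
The state is a dict: "t": time; "q": joint angles; "qd": joint speeds; "tau": joint torques, N m; "tcp_pos": TCP position; "tool_rot": TCP orientation; "force": force on the tool from outside, world axes, zero at the start; "ft_torque": the same for the moment, N m; "finger_gap": opening from 0.0 (shut) to 1.0 (fully open); "gripper_force": force on a finger pad.
Only numpy, scipy, OpenCV 4.12 (cv2) and the standard library are available. Lean on these libraries where they do the work, as an engineer would, in place of code of your own. Each camera call takes 0.05 s, during which the arm holds its last target. There are 200 camera calls.

## Working session

There is one attempt and no reset: what is moved stays moved. The work goes in short steps, Python scripts to look and compute and a tool call to move; the robot and the scene stay as the last step left them, time stands still between calls to the robot, and variables do not carry over. Pictures are saved under pics/ and viewed, at most 10 in all, crops included, and the job is handed in when it is done.

Besides the shell and the picture viewer there is one more tool, called after "Request:" as name([rows], argument=value, ...), one row to a line, values as JSON. move_arm: Moves the arm, as the interface text tells. Its arguments: {"type":"object","properties":{"increments":{"type":"array","items":{"type":"array","items":{"type":"array","items":{"type":"number"}}}},"newtons":{"type":"number"}},"required":["increments"]}

```bash
mkdir -p pics
cat > h.py <<'E'
from station import manip
import numpy as np, cv2
E
python3 - <<'E'
from h import *
for c in ["top","scene"]:
    s=manip.snapshot(c); cv2.imwrite(f"pics/{c}1.png",s["img"][:,:,::-1])
    for l in ["place_1","drawer","bishop","knight","bell","pawn"]:
        print(c,l,[(round(d["confidence"],2),np.round(d["xyz"],3).tolist()) for d in manip.mark_of(l,c)][:6])
st=manip.sense();print(st["t"],st["tcp_pos"],st["tool_rot"],st["force"],st["finger_gap"])
E
```

```text
top place_1 [(0.91, [0.657, 0.191, 0.076]), (0.83, [0.628, 0.027, 0.072]), (0.78, [0.56, 0.133, 0.075]), (0.71, [0.525, -0.04, 0.076])]
top drawer [(0.88, [0.589, 0.082, -0.001]), (0.35, [0.65, 0.111, 0.034])]
top bishop [(0.46, [0.568, 0.209, 0.031])]
top knight [(0.69, [0.649, 0.111, 0.035])]
top bell [(0.83, [0.542, 0.044, 0.03])]
top pawn [(0.42, [0.626, -0.063, 0.029])]
scene place_1 [(0.85, [0.529, -0.038, 0.074]), (0.84, [0.554, 0.13, 0.074]), (0.82, [0.626, 0.024, 0.073]), (0.55, [0.652, 0.195, 0.078])]
scene drawer [(0.66, [0.59, 0.08, -0.002])]
scene bishop [(0.76, [0.568, 0.213, 0.029])]
scene knight [(0.92, [0.644, 0.111, 0.033])]
scene bell [(0.94, [0.543, 0.045, 0.029])]
scene pawn [(0.89, [0.625, -0.06, 0.027])]
0.7 [0.13928644 0.60927407 0.23135258] [1.12159801e-01 9.93690182e-01 3.75927926e-05 6.41066576e-06] [ 0.15706346 -0.2203595   0.5625708 ] 0.9982379766702296
```

View pics/top1.png

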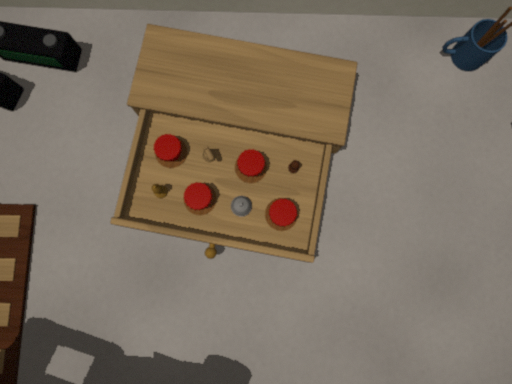

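View pics/scene1.png

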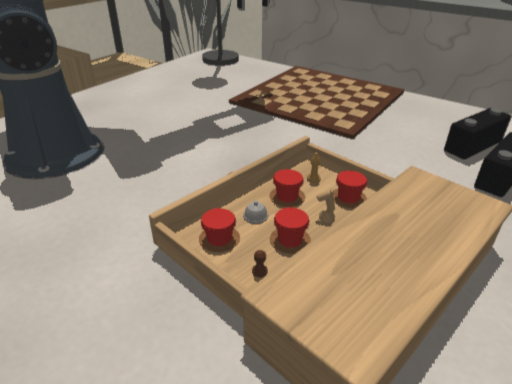

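Both pictures show the same four red lids; in the top view they are at about (168,148), (251,164), (199,196) and (283,212). The networks' positions match. I'll refine the lid centres from colour while shutting the fingers on the approach to the left far lid.

Run:
```python
from h import *
s=manip.snapshot("top"); im=s["img"].astype(int)
m=((im[:,:,0]>150)&(im[:,:,1]<50)&(im[:,:,2]<50)).astype(np.uint8)
n,_,st,c=cv2.connectedComponentsWithStats(m)
T=np.array(s["world_to_cam"]);R=T[:3,:3];o=-R.T@T[:3,3]
for i in range(1,n):
    if st[i,4]>100:
        d=R.T@np.array([(c[i,0]-s["cx"])/s["fx"],(c[i,1]-s["cy"])/s["fy"],1])
        print(c[i].round(1),st[i,2:],np.round(o+d*(0.075-o[2])/d[2],4))
```

Request:
move_arm([
  [[1,0.036,-0.03,0,0],[1,0.036,-0.03,0,0],[1,0.036,-0.03,0,0],[1,0.036,-0.03,0,0],[1,0.036,-0.03,0,0],[1,0.036,-0.03,0,0],[1,0.036,-0.03,0,0],[1,0.036,-0.03,0,0]],
], newtons=20)

```text
t: 1.55
tcp_pos: [0.4287, 0.3679, 0.2316]
tool_rot: [0.112, 0.994, 0.0, 0.0]
force: [0.5, 0.9, -0.8]
finger_gap: 0.002
gripper_force: 0.0
```

Run:
```python
from h import *
s=manip.snapshot("top"); im=s["img"].astype(int)
m=((im[:,:,0]>120)&(im[:,:,0]>3*im[:,:,1])&(im[:,:,0]>3*im[:,:,2])).astype(np.uint8)
n,_,st,c=cv2.connectedComponentsWithStats(m)
T=np.array(s["world_to_cam"]);R=T[:3,:3];o=-R.T@T[:3,3]
for i in range(1,n):
    if st[i,4]>100:
        d=R.T@np.array([(c[i,0]-s["cx"])/s["fx"],(c[i,1]-s["cy"])/s["fy"],1])
        print(c[i].round(1),st[i,2:],np.round(o+d*(0.075-o[2])/d[2],4))
```

```text
[166.8 146.9] [ 26  25 514] [0.6515 0.1943 0.075 ]
[250.4 162.3] [ 26  26 536] [0.6235 0.0276 0.075 ]
[197.  195.7] [ 27  26 555] [0.5548 0.1302 0.075 ]
[282.3 212. ] [ 28  27 579] [ 0.526  -0.0361  0.075 ]
```

Request:
move_arm([
  [[1,0.034,-0.029,0,0],[1,0.034,-0.029,0,0],[1,0.034,-0.029,0,0],[1,0.034,-0.029,-0.03,0],[1,0.034,-0.029,-0.03,0],[1,0.034,-0.029,-0.03,0],[1,0,0,-0.03,0],[1,0,0,0,0]],
])

```text
t: 2.4
tcp_pos: [0.6213, 0.1998, 0.113]
tool_rot: [0.113, 0.994, -0.001, -0.005]
force: [-0.8, -0.0, 0.1]
finger_gap: 0.002
gripper_force: 0.0
```

Request:
move_arm([
  [[1,0.01,-0.006,-0.015,0],[1,0,0,-0.014,0],[1,0,0,0,0]],
])

```text
t: 2.7
tcp_pos: [0.6329, 0.1958, 0.0874]
tool_rot: [0.112, 0.994, -0.0, -0.001]
force: [-0.7, -0.5, -1.5]
finger_gap: 0.002
gripper_force: 0.0
```

Request:
move_arm([
  [[1,-0.002,0,-0.002,0],[1,0,0,-0.001,0],[1,0,0,-0.001,0],[1,0,0,-0.001,0],[1,0,0,0,0]],
])

```text
t: 3.2
tcp_pos: [0.6321, 0.1955, 0.084]
tool_rot: [0.112, 0.994, 0.0, 0.0]
force: [0.1, 0.0, -0.0]
finger_gap: 0.002
gripper_force: 0.0
```

Request:
move_arm([
  [[1,0,0,-0.002,0],[1,0,0,-0.001,0],[1,0,0,-0.001,0],[1,0,0,0,0]],
])

```text
t: 3.6
tcp_pos: [0.6319, 0.1954, 0.0795]
tool_rot: [0.112, 0.994, -0.0, -0.0]
force: [-0.5, 0.9, -0.2]
finger_gap: -0.002
gripper_force: 0.0
```

Request:
move_arm([
  [[1,0,0,-0.001,0],[1,0,0,0,0]],
])

```text
t: 3.8
tcp_pos: [0.632, 0.1954, 0.0786]
tool_rot: [0.112, 0.994, -0.0, -0.0]
force: [0.9, -0.2, -0.2]
finger_gap: 0.002
gripper_force: 0.0
```

Request:
move_arm([
  [[1,0,0,-0.001,0],[1,0,0,0,0]],
])

```text
t: 4.0
tcp_pos: [0.6319, 0.1954, 0.0776]
tool_rot: [0.112, 0.994, -0.0, -0.0]
force: [-0.7, 0.1, 0.4]
finger_gap: -0.0
gripper_force: 0.0
```

Request:
move_arm([
  [[1,0,0,-0.001,0],[1,0,0,0,0]],
])

```text
t: 4.2
tcp_pos: [0.6319, 0.1954, 0.0766]
tool_rot: [0.112, 0.994, -0.0, -0.0]
force: [0.7, -0.7, 0.3]
finger_gap: 0.002
gripper_force: 0.0
```

Request:
move_arm([
  [[1,0,0,-0.0007,0],[1,0,0,0,0]],
])

```text
t: 4.4
tcp_pos: [0.632, 0.1954, 0.0759]
tool_rot: [0.112, 0.994, -0.0, -0.0]
force: [-0.4, -0.6, 0.3]
finger_gap: -0.001
gripper_force: 0.0
```

Request:
move_arm([
  [[1,0,0,-0.0007,0],[1,0,0,0,0]],
])

```text
t: 4.6
tcp_pos: [0.632, 0.1954, 0.0752]
tool_rot: [0.112, 0.994, -0.0, -0.0]
force: [0.3, -0.1, -0.0]
finger_gap: 0.0
gripper_force: 0.0
```

Request:
move_arm([
  [[1,0,0,-0.0007,0],[1,0,0,0,0]],
])

```text
t: 4.8
tcp_pos: [0.632, 0.1954, 0.0745]
tool_rot: [0.112, 0.994, -0.0, -0.0]
force: [0.1, -0.1, 0.1]
finger_gap: 0.0
gripper_force: 0.0
```

Request:
move_arm([
  [[1,0,0,-0.0007,0],[1,0,0,0,0]],
])

```text
t: 5.0
tcp_pos: [0.6321, 0.1954, 0.0743]
tool_rot: [0.112, 0.994, -0.0, 0.0]
force: [-0.9, -0.5, 2.3]
finger_gap: 0.001
gripper_force: 1.6
```

Request:
move_arm([
  [[1,0,0,-0.0007,0],[1,0,0,0,0]],
])

```text
t: 5.2
tcp_pos: [0.6321, 0.1954, 0.0743]
tool_rot: [0.112, 0.994, -0.0, 0.0]
force: [-2.9, -0.6, 6.4]
finger_gap: 0.002
gripper_force: 3.3
```

Left far lid is rigid (top at z=0.0743). Next is the middle left lid in the near row.

Request:
move_arm([
  [[1,0,0,0.03,0],[1,-0.033,-0.021,0,0],[1,-0.033,-0.022,0,0],[1,-0.032,-0.021,0,0],[1,0,0,0,0],[1,0,0,-0.01,0],[1,0,0,-0.01,0],[1,0,0,0,0]],
])

```text
t: 6.0
tcp_pos: [0.5343, 0.1318, 0.0814]
tool_rot: [0.112, 0.994, -0.0, -0.001]
force: [-0.7, -0.3, 0.3]
finger_gap: 0.001
gripper_force: 0.0
```

Request:
move_arm([
  [[1,0,0,-0.001,0],[1,0,0,0,0]],
])

```text
t: 6.2
tcp_pos: [0.5346, 0.1318, 0.0818]
tool_rot: [0.112, 0.994, 0.0, 0.0]
force: [0.9, -0.7, -0.6]
finger_gap: -0.002
gripper_force: 0.0
```

Request:
move_arm([
  [[1,0,0,-0.001,0],[1,0,0,0,0]],
])

```text
t: 6.4
tcp_pos: [0.5342, 0.1316, 0.0813]
tool_rot: [0.112, 0.994, 0.0, 0.0]
force: [-0.4, -1.2, -0.2]
finger_gap: -0.002
gripper_force: 0.0
```

Request:
move_arm([
  [[1,0,0,-0.0005,0],[1,0,0,0,0]],
])

```text
t: 6.6
tcp_pos: [0.5341, 0.1315, 0.0808]
tool_rot: [0.112, 0.994, 0.0, 0.0]
force: [0.3, 0.0, 0.7]
finger_gap: -0.0
gripper_force: 0.0
```

Request:
move_arm([
  [[1,0,0,-0.001,0],[1,0,0,-0.001,0],[1,0,0,0,0]],
])

```text
t: 6.9
tcp_pos: [0.5339, 0.1314, 0.0786]
tool_rot: [0.112, 0.994, -0.0, -0.0]
force: [-0.5, -0.1, -0.9]
finger_gap: -0.001
gripper_force: 0.0
```

Request:
move_arm([
  [[1,0,0,-0.0007,0],[1,0,0,0,0]],
])

```text
t: 7.1
tcp_pos: [0.534, 0.1314, 0.0779]
tool_rot: [0.112, 0.994, -0.0, -0.0]
force: [0.9, -0.4, -0.7]
finger_gap: 0.003
gripper_force: 0.0
```

Request:
move_arm([
  [[1,0,0,-0.0005,0],[1,0,0,0,0]],
])

```text
t: 7.3
tcp_pos: [0.534, 0.1314, 0.0774]
tool_rot: [0.112, 0.994, -0.0, -0.0]
force: [-0.2, -0.1, 0.4]
finger_gap: -0.004
gripper_force: 0.0
```

Request:
move_arm([
  [[1,0,0,-0.0007,0],[1,0,0,0,0]],
])

```text
t: 7.5
tcp_pos: [0.534, 0.1314, 0.0767]
tool_rot: [0.112, 0.994, -0.0, -0.0]
force: [0.4, -1.0, -0.1]
finger_gap: 0.002
gripper_force: 0.0
```

Request:
move_arm([
  [[1,0,0,-0.0006,0],[1,0,0,0,0]],
])

```text
t: 7.7
tcp_pos: [0.534, 0.1314, 0.0761]
tool_rot: [0.112, 0.994, -0.0, -0.0]
force: [-0.4, 0.1, -0.2]
finger_gap: -0.0
gripper_force: 0.0
```

Request:
move_arm([
  [[1,0,0,-0.0005,0],[1,0,0,0,0]],
])

```text
t: 7.9
tcp_pos: [0.534, 0.1314, 0.0756]
tool_rot: [0.112, 0.994, -0.0, -0.0]
force: [0.8, -1.2, -0.3]
finger_gap: 0.002
gripper_force: 0.0
```

Request:
move_arm([
  [[1,0,0,-0.0006,0],[1,0,0,0,0]],
])

```text
t: 8.1
tcp_pos: [0.534, 0.1314, 0.075]
tool_rot: [0.112, 0.994, -0.0, -0.0]
force: [-0.3, -0.7, -0.2]
finger_gap: -0.001
gripper_force: 0.0
```

Request:
move_arm([
  [[1,0,0,-0.0006,0],[1,0,0,0,0]],
])

```text
t: 8.3
tcp_pos: [0.534, 0.1314, 0.0745]
tool_rot: [0.112, 0.994, -0.0, -0.0]
force: [-0.4, -0.3, 0.2]
finger_gap: 0.0
gripper_force: 0.2
```

Request:
move_arm([
  [[1,0,0,-0.0006,0],[1,0,0,0,0]],
])

```text
t: 8.5
tcp_pos: [0.5337, 0.1315, 0.0739]
tool_rot: [0.112, 0.994, -0.0, -0.0]
force: [-1.1, 0.2, 1.3]
finger_gap: -0.0
gripper_force: 0.8
```

Request:
move_arm([
  [[1,0,0,-0.0006,0],[1,0,0,0,0]],
])

```text
t: 8.7
tcp_pos: [0.5333, 0.1315, 0.0733]
tool_rot: [0.112, 0.994, -0.0, -0.001]
force: [-2.4, -0.3, 3.0]
finger_gap: 0.0
gripper_force: 1.6
```

Request:
move_arm([
  [[1,0,0,-0.0005,0],[1,0,0,0,0]],
])

```text
t: 8.9
tcp_pos: [0.5331, 0.1315, 0.0727]
tool_rot: [0.112, 0.994, -0.0, -0.001]
force: [-4.2, 0.1, 4.2]
finger_gap: 0.003
gripper_force: 2.4
```

Request:
move_arm([
  [[1,0,0,-0.0005,0],[1,0,0,0,0]],
])

```text
t: 9.1
tcp_pos: [0.533, 0.1315, 0.0725]
tool_rot: [0.112, 0.994, -0.0, -0.001]
force: [-4.5, 0.0, 5.5]
finger_gap: -0.001
gripper_force: 3.4
```

Run:
```python
from h import *
s=manip.snapshot("scene"); cv2.imwrite("pics/s2.png",cv2.resize(s["img"][130:270,180:400,::-1],None,fx=3.6,fy=3.6))
```

```text
(no output)
```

View pics/s2.png

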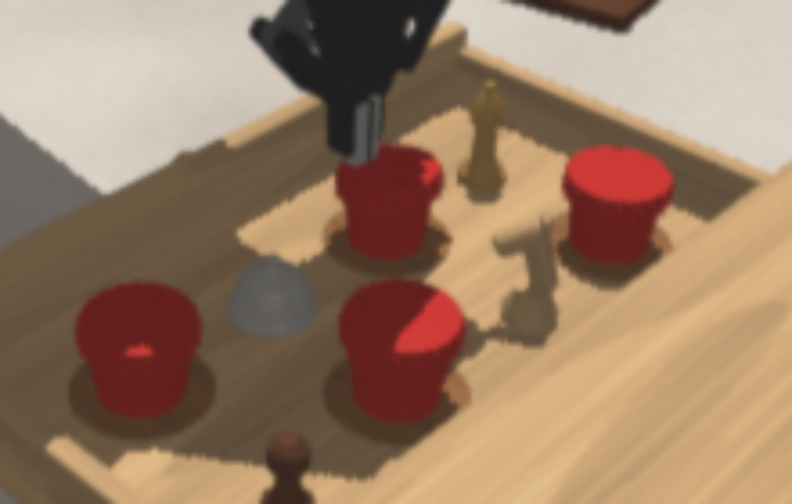

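The crop shows the finger at (360,155) on the near rim of the middle left lid (388,175). The lid gave about 2 mm under 2–4 N and then stopped, so it is the loose one. I'll lift, centre and press straight down.

Request:
move_arm([
  [[1,0,0,0.006,0],[1,0,0,0.006,0],[1,0.0115,0,0,0],[1,0.0115,0,0,0],[1,0,0,0,0],[1,0,0,-0.004,0],[1,0,0,-0.003,0],[1,0,0,0,0]],
])

```text
t: 9.95
tcp_pos: [0.5559, 0.1314, 0.0764]
tool_rot: [0.112, 0.994, -0.0, -0.001]
force: [0.1, -0.4, -0.1]
finger_gap: 0.0
gripper_force: 0.0
```

Request:
move_arm([
  [[1,0,0,-0.001,0],[1,0,0,-0.001,0],[1,0,0,0,0]],
])

```text
t: 10.25
tcp_pos: [0.5569, 0.1315, 0.0752]
tool_rot: [0.112, 0.994, -0.0, -0.0]
force: [1.1, 0.3, 0.1]
finger_gap: -0.002
gripper_force: 0.0
```

Request:
move_arm([
  [[1,0,0,-0.001,0],[1,0,0,-0.001,0],[1,0,0,-0.001,0],[1,0,0,0,0]],
])

```text
t: 10.65
tcp_pos: [0.5572, 0.1315, 0.0733]
tool_rot: [0.112, 0.994, 0.0, 0.0]
force: [-1.5, -0.5, 5.8]
finger_gap: 0.002
gripper_force: 2.9
```

Request:
move_arm([
  [[1,0,0,-0.001,0],[1,0,0,0,0]],
])

```text
t: 10.85
tcp_pos: [0.5572, 0.1315, 0.0724]
tool_rot: [0.112, 0.994, 0.0, 0.0]
force: [-1.8, -0.9, 6.7]
finger_gap: 0.002
gripper_force: 3.2
```

Request:
move_arm([
  [[1,0,0,-0.001,0],[1,0,0,-0.001,0],[1,0,0,0,0]],
])

```text
t: 11.15
tcp_pos: [0.5572, 0.1315, 0.0704]
tool_rot: [0.112, 0.994, 0.0, 0.0]
force: [-1.0, -0.5, 6.5]
finger_gap: -0.002
gripper_force: 3.3
```

Request:
move_arm([
  [[1,0,0,-0.001,0],[1,0,0,0,0]],
])

```text
t: 11.35
tcp_pos: [0.5572, 0.1315, 0.0694]
tool_rot: [0.112, 0.994, 0.0, 0.0]
force: [-1.7, 0.3, 6.3]
finger_gap: 0.002
gripper_force: 3.4
```

Request:
move_arm([
  [[1,0,0,-0.001,0],[1,0,0,0,0]],
])

```text
t: 11.55
tcp_pos: [0.5572, 0.1315, 0.0693]
tool_rot: [0.112, 0.994, 0.0, 0.0]
force: [-2.8, -0.3, 13.6]
finger_gap: -0.002
gripper_force: 6.3
```

Request:
move_arm([
  [[1,0,0,-0.001,0],[1,0,0,0,0],[1,0,0,0,0],[1,0,0,0,0]],
])

```text
t: 11.95
tcp_pos: [0.5572, 0.1315, 0.0692]
tool_rot: [0.112, 0.994, 0.0, 0.001]
force: [-4.6, -0.5, 19.0]
finger_gap: -0.002
gripper_force: 9.3
```

Request:
move_arm([
  [[1,0,0,0.005,0],[1,0,0,0.005,0],[1,0,0,0,0],[1,-0.022,0,0,0],[1,0,0,0,0],[1,0,0,-0.003,0],[1,0,0,0,0]],
])

```text
t: 12.65
tcp_pos: [0.536, 0.1314, 0.0729]
tool_rot: [0.112, 0.994, 0.0, 0.0]
force: [-0.5, 0.5, -1.1]
finger_gap: 0.001
gripper_force: 0.0
```

Firm at 19 N. A light press near the rim will show whether it still rocks.

Request:
move_arm([
  [[1,-0.002,0,-0.001,0],[1,0,0,-0.001,0],[1,0,0,0,0]],
])

```text
t: 12.95
tcp_pos: [0.5332, 0.1314, 0.0711]
tool_rot: [0.112, 0.994, -0.0, -0.0]
force: [-0.5, -0.2, 0.2]
finger_gap: -0.001
gripper_force: 0.0
```

Request:
move_arm([
  [[1,0,0,-0.001,0],[1,0,0,-0.001,0],[1,0,0,0,0]],
])

```text
t: 13.25
tcp_pos: [0.5332, 0.1314, 0.0694]
tool_rot: [0.112, 0.994, 0.0, 0.0]
force: [1.4, -0.2, 0.5]
finger_gap: 0.001
gripper_force: 0.0
```

Request:
move_arm([
  [[1,0,0,-0.0007,0],[1,0,0,0,0],[1,0,0,0,0]],
])

```text
t: 13.55
tcp_pos: [0.5331, 0.1314, 0.0693]
tool_rot: [0.112, 0.994, 0.0, 0.0]
force: [-0.4, -1.0, 4.1]
finger_gap: -0.003
gripper_force: 2.5
```

Request:
move_arm([
  [[1,0,0,0.015,0],[1,0,0,0.03,0],[1,0,0,0.04,0],[1,0,0,0.04,0],[1,0,0,0,0],[1,0,0,0,0]],
])

```text
t: 14.15
tcp_pos: [0.5334, 0.1315, 0.1946]
tool_rot: [0.112, 0.994, 0.0, 0.001]
force: [-0.1, -0.5, -0.6]
finger_gap: 0.002
gripper_force: 0.0
```

The rim stays rigid at 4 N with no dip, and the arm is clear.

```bash
python3 -c "
from h import *
print(manip.sign_off())"
```

```text
the job is handed in; nothing more can be done
None
```

The loose lid was at place_3 (middle left, near row): I rocked it, pressed it about 5 mm down until it was firm, checked at its rim that it no longer rocks, drew the arm clear and handed the job in; no verdict came back.

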